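# Stand two clean plates in the plate rack

## Robot

A 6-joint arm with a two-finger parallel gripper is mounted at the origin on a cart in front of the work surface, level with it; the furniture and walls round the work are solid. World frame = base frame: x ahead of the robot, y to its left, z up, the work surface at z = 0. Lengths are in m, angles in rad, forces in N, time in s.
With the tool pointing down it reaches from about 0.375 to 0.9 m from the base axis. Payload 3.1 kg.
Tool frame: the origin (TCP) lies midway between the tips of the shut fingers; the grasp point (between the pads) lies robot.grip_depth behind it (robot.grip_depth is the distance from the TCP to the grasp point, in m); z points along the fingers, y is the line along which they close (so a half turn about z gives the same grasp; the last joint's range is limited). The gripper opens to 87 mm and grips with 3 to 60 N. Pads are 19 mm wide; open, the fingers measure 117 mm over their backs; the gripper's body (75 mm by 190 mm) begins 51 mm behind the grasp point.
Start: joints at [1.097, 0.527, 1.433, -0, 1.181, -0.178], TCP at [0.182, 0.598, 0.223] pointing down, gripper open.
Joint ranges: [-3.08, 3.08], [-0.75, 2.2], [0.22, 2.44], [-1.43, 4.57], [0, 2.65], [-2.85, 2.85]. Speed limits (rad/s): [2.79, 2.79, 3.14, 3.14, 3.14, 3.14].

## Interface

Orientations are given as a unit quaternion [x, y, z, w].
In Python, from rig import robot gives the robot as it stands.
- The arm moves only by the tool move_tool, called after "Request:" as a command line: name --argument value ..., lists and objects as JSON in quotes. Schema: {"type":"object","properties":{"offsets":{"type":"array","items":{"type":"array","prefixItems":[{"type":"array","items":{"type":"number"},"minItems":3,"maxItems":3},{"type":"number"}],"minItems":2,"maxItems":2},"minItems":1,"maxItems":20},"finger_gap":{"type":"number"},"force":{"type":"number"},"only":{"type":"string"},"quiet":{"type":"boolean"},"lines":{"type":"string"}},"required":["offsets"],"additionalProperties":false}. offsets is a list of rows, 1 to 20 of them, each written [[dx, dy, dz], turn]: dx, dy, dz in m, then a turn about the tool's z in rad; each row shifts and turns the commanded pose from where the row before left it, along the tool's axes as they then stand; what a row does not reach is not made up. A row lasts 1/12 s, in which the tool goes at most 0.0417 m and 0.125 rad, less where a joint would pass 70% of its speed; a pose out of reach is approached as far as the arm can. finger_gap is the finger opening in m, set as the call begins (left out keeps the last). The fingers move at their own pace and stop on an object; force is the grip in N (left out, the last holds). Time passes only in rows, so rows that do not move let the fingers close. The tool returns the time, the measured TCP pose, the force, the opening and the grip force at its end. only (a regular expression) keeps the lines of the reply that match it, lines (a string "A,B") keeps lines A to B, and quiet returns only ok. Input that does not fit is refused with a message, and nothing moves.
- robot.get_obs(): the state, without advancing time (a new reading comes with each control period).
- robot.camera(name): name is "scene" or "top" or "wrist"; returns a dict with "img" (420x560x3 uint8, red, green, blue), "fx", "fy", "cx", "cy" (pixels), "k1" (the pictures are not rectified: a ray, as slopes to the right and down, at radius r is drawn at 1 + k1 r^2 times it, then the intrinsics apply), "xyz" and "attitude" of the camera in the world. Camera axes: x right, y down, z forward; pixel columns grow to the right and rows downward; lengths in m; the calibration is good to about 2 mm. A picture is of the moment at which its call begins. There is no depth.
- robot.hand_in(): hands the job in; it is judged then, once.
The state is a dict: "time": time; "q": joint angles; "joint_velocities": joint speeds; "joint_torque": joint torques, N m; "position": TCP position; "tool_rot": TCP orientation; "ft_force": force on the tool from outside, world axes, zero at the start; "moment": the same for the moment, N m; "grip_width": finger opening in m; "grip_force": force on a finger pad.
Only numpy, scipy, OpenCV 4.12 (cv2) and the standard library are available. Lean on these libraries where they do the work, as an engineer would, in place of code of your own. Each camera call takes 0.05 s, during which the arm holds its last target. There are 200 camera calls.

## Task

Two clean plates lean against the tea boxes. Stand them upright in the wire plate rack, rims down on its rails between the tines: first the blue plate in the end gap with plain tines, then the white plate in the end gap with the red-tipped tines. Lower each gently until you feel it rest on the rails before you let go, and leave the saucer that already stands in the rack and the other things as they are.

Things in the scene. Friction and masses are not known exactly. Their poses are not given: they have to be found in the camera images.
- white_plate: white flat plate, 150 mm across, 11 mm thick: a 7 mm slab (4 to 11 mm above the underside, full diameter) on a foot of radius 44 mm, 4 mm high; 0.17 to 0.34 kg; not fixed. Origin: centre of the foot's underside; z: out of the eating side. At the start its lower rim is on the worktop, its underside leans on the top edge of a tea box, 58 degrees from the horizontal, eating side out and up.
- blue_plate: blue flat stoneware plate like the white one, 140 mm across, 11 mm thick over all (slab 4 to 11 mm above the underside, foot radius 40 mm), 0.14 to 0.28 kg. Origin and axes as for the white plate; it leans in the same way on the other side of the pair of boxes, eating side out and up.
- white_plate_centre (a point): centre of the white plate, mid-thickness (5.5 mm above its origin along z)
- blue_plate_centre (a point): centre of the blue plate, mid-thickness (5.5 mm above its origin along z)
- tea_box_a: one of two equal tea boxes standing side by side, touching, fixed; 71 x 126 mm, 73 mm high. Origin: centre of its underside; x: across its 71 mm width, towards the white plate that leans on it. Above and behind hangs a cabinet: front 0.64 m ahead of the robot (x), underside 0.45 m above the worktop, from y = 0.06 m to the left.
- tea_box_b: the other tea box, 71 mm further along box a's -x; the blue plate leans on its far side. Fixed.
- rack: fixed wire rack, 136 x 156 mm. Origin: centre of its underside; y along the row of gaps, to the red-tipped end. Two rails along y at x = -28 and 28 mm, tops at z = 20 mm. On each, six upright 6 mm tines, 24 mm apart (y = -60 to 60), tips at z = 71 mm: five gaps, 18 mm clear. A plate in a gap stands in the x-z plane, rim on both rails, centre 70 mm (white) or 64 mm (blue) above the rail tops.
- gap_red (a point): middle of the end gap between red-tipped tines (y = +48 mm of the rack), at the height of the top of the rails; axes as the rack's. For the white plate.
- gap_plain (a point): middle of the end gap at the other end (y = -48 mm of the rack), same height. For the blue plate.
- small_saucer: loose terracotta saucer, 110 mm across, standing in the middle gap of the rack (y = 0), its top at about 123 mm height; leave it. Origin: centre of its underside.
- cream_mug: loose cream mug, 80 mm across, 88 mm high, at the front left of the worktop; leave it. Origin: centre of its underside.
- lime: loose lime, 55 mm, on the worktop to the right of the rack; leave it. Origin: centre of its underside.

How it is judged:
On the way, in this order (a step that is already met when the one before it is completed fails the run):
1. the blue plate is set down on the rails in its gap while still held (contact force between blue_plate and the fingers above 2 N and contact force between blue_plate and rack above 1 N and x of blue_plate_centre in the frame of gap_plain between -0.012 and 0.012 m and y of blue_plate_centre in the frame of gap_plain between -0.012 and 0.012 m and z of blue_plate_centre in the frame of gap_plain between 0.0584 and 0.0704 m), for 0.1 s.
2. the white plate is set down on the rails in its gap while still held (contact force between white_plate and the fingers above 2 N and contact force between white_plate and rack above 1 N and x of white_plate_centre in the frame of gap_red between -0.012 and 0.012 m and y of white_plate_centre in the frame of gap_red between -0.012 and 0.012 m and z of white_plate_centre in the frame of gap_red between 0.0638 and 0.0758 m), for 0.1 s.
At the end, for the whole second after the job is handed in: Each plate stands upright (within 0.25 rad) in its own end gap, white at the red-tipped end and blue at the other, its centre within 12 mm of the middle of the gap both along and across it and within 6 mm of the seated height (70 mm white, 64 mm blue, above the rails), at rest and released (x of white_plate_centre in the frame of gap_red between -0.012 and 0.012 m and y of white_plate_centre in the frame of gap_red between -0.012 and 0.012 m and z of white_plate_centre in the frame of gap_red between 0.0638 and 0.0758 m and angle between the z axis of each of white_plate, blue_plate and the y axis of rack, either way round below 0.25 rad and linear speed of each of white_plate, blue_plate below 0.02 m/s and contact force between each of white_plate, blue_plate and the fingers below 0.1 N and x of blue_plate_centre in the frame of gap_plain between -0.012 and 0.012 m and y of blue_plate_centre in the frame of gap_plain between -0.012 and 0.012 m and z of blue_plate_centre in the frame of gap_plain between 0.0584 and 0.0704 m); the robot touches nothing.
It fails at once if a plate is pressed or dropped onto the rack harder than 40 N (contact force between any of white_plate, blue_plate and rack above 40 N).
It fails at once if the saucer in the rack is shifted by more than 20 mm (distance of small_saucer from where it was at the start of the episode above 0.02 m).
It fails at once if the mug or the lime is shifted by more than 30 mm (distance of any of cream_mug, lime from where it was at the start of the episode above 0.03 m).
It also fails if it takes over 61 s, if anything falls off the work surface, if the arm or the gripper's body presses on something with over 40 N, if the wrist force passes 120 N, or if a joint passes its speed limit or range.

## Working session

There is one attempt and no reset: what is moved stays moved. The work goes in short steps, Python scripts to look and compute and a tool call to move; the robot and the scene stay as the last step left them, time stands still between calls to the robot, and variables do not carry over. Pictures are saved under pics/ and viewed, at most 10 in all, crops included, and the job is handed in when it is done.

```bash
ls; mkdir -p pics
```

Run:
```python
from rig import robot
import cv2
print(robot.grip_depth, robot.get_obs())
for n in ["scene","top"]:
    c=robot.camera(n); print(n,{k:v for k,v in c.items() if k!="img"})
    cv2.imwrite(f"pics/{n}0.png",c["img"][:,:,::-1])
```

```text
pics
rig.py
0.0187 {'time': 0.0, 'q': array([ 1.09750279e+00,  5.28470678e-01,  1.43388329e+00, -4.10822056e-06,
        1.18137039e+00, -1.78477933e-01]), 'joint_velocities': array([ 6.80073039e-04, -9.61757760e-05,  1.53374920e-03, -1.64383627e-05,
       -1.19749630e-03,  5.71402841e-04]), 'joint_torque': array([-1.36513547e-03, -4.40041065e+01, -1.76592797e+01,  6.29860489e-02,
        5.84425055e-02, -1.46657344e-04]), 'position': array([0.18123024, 0.59739948, 0.22157489]), 'tool_rot': array([ 1.46873686e-01,  9.89154682e-01, -1.01036354e-03, -3.39431534e-04]), 'ft_force': array([-0.69740993,  0.34960494, -0.740244  ]), 'moment': array([ 0.00788517, -0.00093775, -0.01399039]), 'grip_force': 0.0, 'grip_width': 0.08714143755433136}
scene {'fx': 423.00597431178915, 'fy': 423.00597431178915, 'cx': 276.5828493525627, 'cy': 213.29031401073073, 'k1': -0.09580323379196522, 'xyz': array([-0.20641902, -0.56819298,  0.79480657]), 'attitude': array([ 0.82751647, -0.31594015,  0.16787167, -0.43268627])}
top {'fx': 515.7787142211015, 'fy': 515.7787142211015, 'cx': 277.82222047021963, 'cy': 206.6809831183566, 'k1': -0.05304333334833368, 'xyz': array([-0.11442812,  0.38154543,  1.46174087]), 'attitude': array([-0.5725449 ,  0.79562624, -0.16331531,  0.11180038])}
```

View pics/scene0.png

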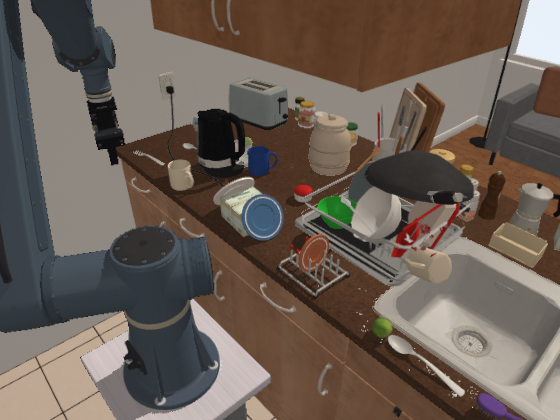

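View pics/top0.png

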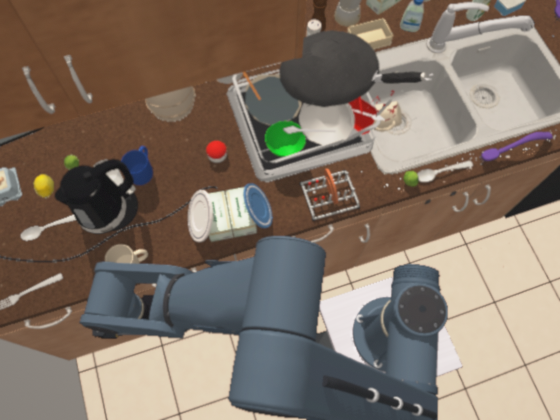

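Both views show the white plate, tea boxes and blue plate in a row (top: 200–258, ~212; scene: ~(243,210)). The rack with the terracotta saucer is at top (330,193) and scene (314,265). I'll enlarge both.

Run:
```python
import cv2
s=cv2.imread("pics/scene0.png");t=cv2.imread("pics/top0.png")
cv2.imwrite("pics/s1.png",cv2.resize(s[170:305,205:360],None,fx=4.4,fy=4.4,interpolation=cv2.INTER_CUBIC)[:600,:800])
cv2.imwrite("pics/t1.png",cv2.resize(t[160:250,180:365],None,fx=4.3,fy=4.3,interpolation=cv2.INTER_CUBIC))
```

```text
(no output)
```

View pics/s1.png

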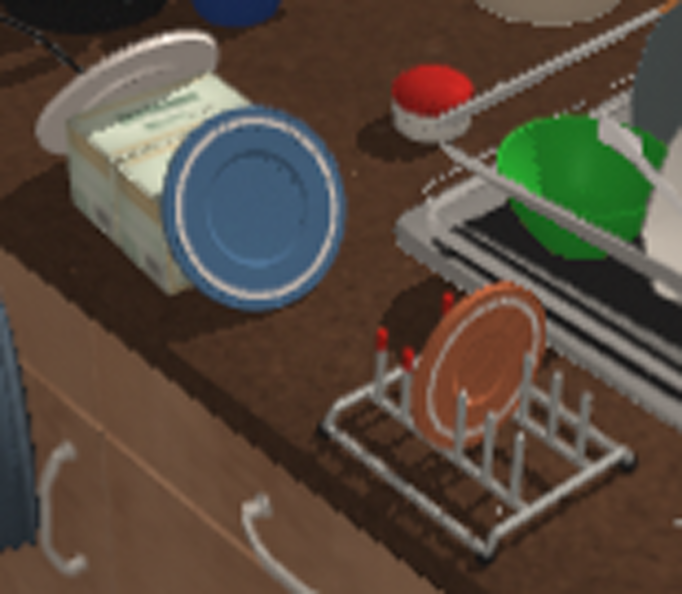

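View pics/t1.png

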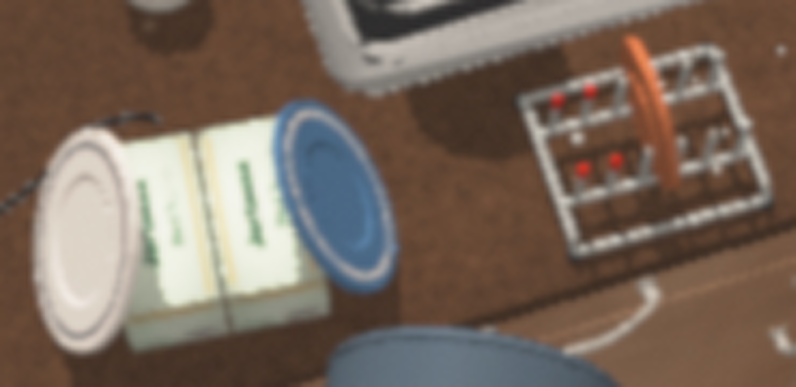

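The crops confirm the layout. The red tips (crop top: (557,100), (590,92), (583,170), (615,160)) are at the box end, the plain tines are on the right, and the plates lean left (white) and right (blue). Next I'll triangulate.

Create h.py:
```python
import numpy as np, cv2
from scipy.spatial.transform import Rotation as R
def ray(c,uv):
    K=np.array([[c["fx"],0,c["cx"]],[0,c["fy"],c["cy"]],[0,0,1]])
    p=cv2.undistortPoints(np.array([[uv]],float),K,np.array([c["k1"],0,0,0.]))[0,0]
    d=R.from_quat(c["attitude"]).apply([*p,1]); return c["xyz"],d/np.linalg.norm(d)
def onz(c,uv,z):
    o,d=ray(c,uv); return o+d*(z-o[2])/d[2]
def tri(c1,u1,c2,u2):
    (o1,d1),(o2,d2)=ray(c1,u1),ray(c2,u2)
    s=np.linalg.lstsq(np.c_[d1,-d2],o2-o1,rcond=None)[0]
    a,b=o1+s[0]*d1,o2+s[1]*d2; return (a+b)/2,np.linalg.norm(a-b)
def blobs(img,lo,hi,win,amin=3):
    x0,y0,x1,y1=win
    m=cv2.inRange(cv2.cvtColor(img,cv2.COLOR_RGB2HSV),lo,hi)
    k=np.zeros_like(m);k[y0:y1,x0:x1]=m[y0:y1,x0:x1]
    n,l,st,ce=cv2.connectedComponentsWithStats(k)
    return k,[(st[i,4],ce[i].round(2)) for i in range(1,n) if st[i,4]>=amin]
def ell(mask):
    cs,_=cv2.findContours(mask,cv2.RETR_EXTERNAL,cv2.CHAIN_APPROX_NONE)
    return cv2.fitEllipse(cv2.convexHull(max(cs,key=cv2.contourArea)))
```

Run:
```python
from h import *; from rig import robot
import pickle
np.set_printoptions(precision=4,suppress=True)
s=robot.camera("scene");t=robot.camera("top")
pickle.dump((s,t),open("v0.pkl","wb"))
bl=(100,90,50),(120,255,255)
ks,b=blobs(s["img"],*bl,(235,190,290,245));print("blue s",b,ell(ks))
kt,b2=blobs(t["img"],*bl,(240,180,275,232));print("blue t",b2,ell(kt))
print("blue c",tri(s,ell(ks)[0],t,ell(kt)[0]))
for c,w in((s,(285,235,310,260)),(t,(300,175,328,205))):
    _,r=blobs(c["img"],(0,170,90),(6,255,255),w,2); print("red",r,[onz(c,x[1],.067) for x in r])
T=lambda x,y:(x/4.3+180-.38,y/4.3+160-.38)
S=lambda x,y:(x/4.4+205-.38,y/4.4+170-.38)
for a,b in (((325,425),(522,100)),((485,550),(578,252)),((630,460),(770,200))):
    print("rack corner",tri(s,S(*a),t,T(*b)))
print("rack c4",onz(t,T(712,50),.02))
# box top corners: front-left, front-right(b), seam front
for n,a,b in(("aFL",(70,118),(126,315)),("seamF",(112,160),(228,300)),("seamB",(210,112),(195,130))):
    print(n,tri(s,S(*a),t,T(*b)),onz(t,T(*b),.073),onz(s,S(*a),.073))
for n,b in (("FR",(328,285)),("FL",(126,315)),("seamF",(228,302)),("seamB",(195,130)),("backR",(275,117))): print(n,onz(t,T(*b),.073))
```

```text
blue s [(np.int32(222), array([258.78, 219.26])), (np.int32(960), array([262.88, 216.71]))] ((262.2354736328125, 216.9549560546875), (40.58637237548828, 45.78455352783203), 176.5470428466797)
blue t [(np.int32(21), array([245.05, 192.62])), (np.int32(428), array([258.4 , 204.85])), (np.int32(5), array([247.6, 207.4])), (np.int32(27), array([257.96, 222.07]))] ((258.3970947265625, 204.7852020263672), (14.889716148376465, 35.97265625), 156.52352905273438)
blue c (array([0.4626, 0.2342, 0.0595]), np.float64(0.0039069886389646495))
red [(np.int32(11), array([306.45, 238.27])), (np.int32(11), array([291.36, 246.  ])), (np.int32(8), array([297.38, 250.62]))] [array([0.479 , 0.0655, 0.067 ]), array([0.424 , 0.0688, 0.067 ]), array([0.4226, 0.0438, 0.067 ])]
red [(np.int32(3), array([317., 181.])), (np.int32(3), array([309.33, 183.33])), (np.int32(8), array([322.88, 196.88])), (np.int32(8), array([315.12, 198.88]))] [array([0.4799, 0.0438, 0.067 ]), array([0.4799, 0.0683, 0.067 ]), array([0.4255, 0.0453, 0.067 ]), array([0.4267, 0.0694, 0.067 ])]
rack corner (array([ 0.4631,  0.096 , -0.0059]), np.float64(0.10999002567050059))
rack corner (array([ 0.4681,  0.038 , -0.143 ]), np.float64(0.052069838158318955))
rack corner (array([ 0.4182, -0.0812,  0.0423]), np.float64(0.09852361382480535))
rack c4 [ 0.5038 -0.0633  0.02  ]
aFL (array([0.4221, 0.3955, 0.0717]), np.float64(0.001870266911388792)) [0.4206 0.3958 0.073 ] [0.4221 0.3939 0.073 ]
seamF (array([0.4099, 0.3281, 0.0742]), np.float64(0.0018212434445978266)) [0.4094 0.3283 0.073 ] [0.412  0.3297 0.073 ]
seamB (array([0.5125, 0.3208, 0.0852]), np.float64(0.034319132819362365)) [0.5361 0.3141 0.073 ] [0.503  0.3329 0.073 ]
FR [0.3985 0.2618 0.073 ]
FL [0.4206 0.3958 0.073 ]
seamF [0.408  0.3288 0.073 ]
seamB [0.5361 0.3141 0.073 ]
backR [0.5281 0.2589 0.073 ]
```

Request:
move_tool --offsets '[[[-0.0305,-0.0191,0],0],[[-0.0305,-0.0191,0],0],[[-0.0305,-0.0191,0],0],[[-0.0305,-0.0191,0],0],[[-0.0305,-0.0191,0],0],[[-0.0305,-0.0191,0],0],[[-0.0305,-0.0191,0],0],[[-0.0305,-0.0191,0],0],[[-0.0305,-0.0191,0],0],[[-0.0305,-0.0191,0],0],[[-0.0305,-0.0191,0],0],[[-0.0305,-0.0191,0],0],[[0,0,0],-0.0775],[[0,0,0],-0.0775],[[0,0,0],0]]' --finger_gap 0.05

```text
time: 1.45
position: [0.4656, 0.2715, 0.2223]
tool_rot: [0.07, 0.998, -0.0, -0.0]
ft_force: [0.8, -0.2, 0.3]
grip_width: 0.0499
grip_force: 0.0
```

Run:
```python
from h import *; from rig import robot
import pickle
w=robot.camera("wrist"); print({k:v for k,v in w.items() if k!="img"}); pickle.dump(w,open("w1.pkl","wb"))
cv2.imwrite("pics/w1.png",w["img"][:,:,::-1])
s,t=pickle.load(open("v0.pkl","rb"))
T=lambda x,y:(x/4.3+180-.38,y/4.3+160-.38)
S=lambda x,y:(x/4.4+205-.38,y/4.4+170-.38)
for a in ((522,100),(578,252),(770,200),(712,50)): print("T",onz(t,T(*a),.015))
for a in ((325,425),(485,550),(630,460)): print("S",onz(s,S(*a),.015))
for a in ((461,395),(490,420),(520,440),(528,360),(557,378),(585,398)): print("tips S",onz(s,S(*a),.07))
```

```text
{'fx': 359.5654573573486, 'fy': 359.5654573573486, 'cx': 277.03520680781475, 'cy': 203.403543566004, 'k1': -0.006086304702711588, 'xyz': array([0.39142192, 0.28164149, 0.38549513]), 'attitude': array([0.74741439, 0.6500373 , 0.09015565, 0.10341762])}
T [0.51164899 0.08060002 0.015     ]
T [0.38805019 0.08293244 0.015     ]
T [ 0.38213211 -0.06031558  0.015     ]
T [ 0.50599101 -0.06488689  0.015     ]
S [0.38206046 0.07410059 0.015     ]
S [ 0.37868717 -0.06758121  0.015     ]
S [ 0.49982118 -0.07420072  0.015     ]
tips S [ 0.41846023 -0.00516056  0.07      ]
tips S [ 0.41523285 -0.03200989  0.07      ]
tips S [ 0.41564146 -0.05551316  0.07      ]
tips S [ 0.47192253 -0.00963309  0.07      ]
tips S [ 0.47254016 -0.03273854  0.07      ]
tips S [ 0.47133904 -0.05612777  0.07      ]
```

View pics/w1.png

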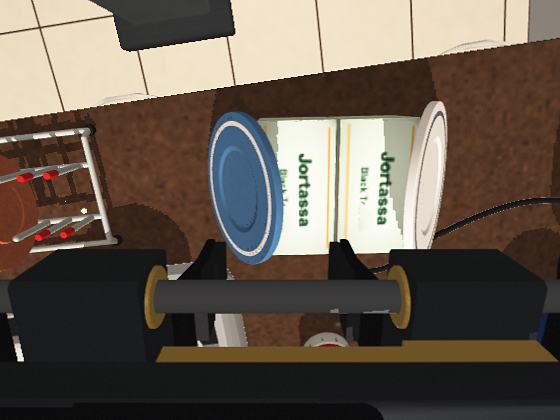

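The wrist view shows the boxes from above (seam (337,118)–(341,252)), the blue rim with its top near (283,200), the white plate at (428,175), and the red tips at the left near (24..67, 176..234).

Run:
```python
from h import *
import pickle
np.set_printoptions(precision=4,suppress=True)
w=pickle.load(open("w1.pkl","rb"));s,t=pickle.load(open("v0.pkl","rb"))
for n,p in (("seamF",(337.5,118)),("seamB",(341,252)),("FR",(420,117)),("FL",(262,119)),("BL",(278,254)),("BR",(405,251))): print(n,onz(w,p,.073))
_,r=blobs(w["img"],(0,190,90),(4,255,255),(0,160,80,245),4)
for a,p in r: print("red",a,p,onz(w,p,.067))
bl=(100,90,40),(120,255,255)
k,b=blobs(w["img"],*bl,(200,100,290,270),200)
k=cv2.morphologyEx(k,cv2.MORPH_CLOSE,np.ones((7,7)))
e=ell(k);print("blue",e,onz(w,e[0],.0625))
ks,_=blobs(s["img"],*bl,(235,190,290,245));es=ell(ks);print(tri(s,es[0],w,e[0]))
cs=max(cv2.findContours(k,0,1)[0],key=cv2.contourArea)[:,0]
for f in (np.argmax,np.argmin):
    p=cs[f(cs[:,0])];print("ext",p,onz(w,p,.122),onz(w,p,.003))
kw=cv2.inRange(w["img"],(150,140,130),(255,255,255));kw[:, :400]=0;kw[:,450:]=0;kw[:95]=0;kw[260:]=0
c=max(cv2.findContours(kw,0,1)[0],key=cv2.contourArea)[:,0]
print("white bbox",cv2.boundingRect(c),cv2.fitEllipse(cv2.convexHull(c)))
```

```text
seamF [0.4115 0.3306 0.073 ]
seamB [0.5342 0.3224 0.073 ]
FR [0.4203 0.3999 0.073 ]
FL [0.4035 0.2672 0.073 ]
BL [0.5279 0.2635 0.073 ]
BR [0.5415 0.3821 0.073 ]
red 109 [ 50.28 174.47] [0.4253 0.0705 0.067 ]
red 112 [ 24.36 177.31] [0.4245 0.0463 0.067 ]
red 103 [ 66.52 232.6 ] [0.4813 0.0685 0.067 ]
red 111 [ 42.05 234.99] [0.4804 0.0448 0.067 ]
blue ((245.10140991210938, 186.8150634765625), (71.56395721435547, 156.01170349121094), 170.51588439941406) [0.462  0.2422 0.0625]
(array([0.4647, 0.2406, 0.0537]), np.float64(0.0017379020880407096))
ext [282 221] [0.4796 0.2732 0.122 ] [0.5195 0.2695 0.003 ]
ext [208 154] [0.4208 0.2265 0.122 ] [0.4341 0.2016 0.003 ]
white bbox (400, 101, 47, 148) ((418.161376953125, 174.16067504882812), (53.543701171875, 179.79623413085938), 5.1621994972229)
```

Request:
move_tool --offsets '[[[0,-0.0088,0.0233],0],[[0,0,0.025],0],[[0,0,0.025],0],[[0,0,0.025],0],[[0,0,0.025],0],[[0,0,0],0],[[0,0,0],0]]' --finger_gap 0.05

```text
time: 2.08
position: [0.4627, 0.2638, 0.0984]
tool_rot: [0.07, 0.998, -0.001, -0.002]
ft_force: [-0.7, -0.1, 0.5]
grip_width: 0.0498
grip_force: 0.0
```

Request:
move_tool --offsets '[[[0,0,0],0],[[0,0,0],0],[[0,0,0],0],[[0,0,0],0],[[0,0,0],0],[[0,0,0],0]]' --finger_gap 0 --force 8

```text
time: 2.58
position: [0.4645, 0.2639, 0.1]
tool_rot: [0.07, 0.998, 0.0, 0.001]
ft_force: [0.5, 0.4, 2.0]
grip_width: 0.0192
grip_force: 7.3
```

Run:
```python
from h import *; from rig import robot
w=robot.camera("wrist");s=robot.camera("scene")
a=w["img"][60:300,150:480];b=cv2.resize(s["img"][170:260,190:310],None,fx=3,fy=2.667)
cv2.imwrite("pics/g1.png",np.hstack([a,b])[:,:,::-1])
```

```text
(no output)
```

View pics/g1.png

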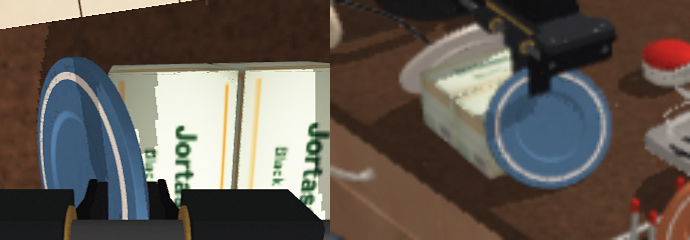

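The blue plate is pinched at its rim, centred, and still tilted (19 mm opening). I'll swing it upright about its lower rim.

Request:
move_tool --offsets '[[[0,-0.0085,-0.005],0],[[0,-0.0085,-0.005],0],[[0,-0.0085,-0.004],0],[[0,-0.0085,-0.003],0],[[0,-0.0085,-0.003],0],[[0,-0.0085,-0.002],0],[[0,-0.0085,-0.001],0],[[0,-0.0085,-0.001],0],[[0,0,0],0],[[0,0,0],0]]' --finger_gap 0 --force 8

```text
time: 3.52
position: [0.4543, 0.1958, 0.1231]
tool_rot: [0.071, 0.998, 0.0, -0.0]
ft_force: [-0.1, 0.6, -1.4]
grip_width: 0.0069
grip_force: 8.0
```

Request:
move_tool --offsets '[[[0,0,0],0],[[0,0,0],0],[[0,0,0],0]]' --finger_gap 0 --force 30

```text
time: 3.77
position: [0.4545, 0.1967, 0.1231]
tool_rot: [0.07, 0.998, 0.0, -0.0]
ft_force: [-0.1, 1.0, -1.2]
grip_width: 0.0064
grip_force: 30.0
```

Request:
move_tool --offsets '[[[0,0,-0.01],0],[[0,0,-0.02],0],[[0,0,-0.03],0],[[0,0,-0.03],0],[[0,0,0],0],[[0,0,0],0]]' --finger_gap 0 --force 30

```text
time: 4.27
position: [0.4556, 0.1969, 0.2148]
tool_rot: [0.069, 0.998, 0.001, 0.002]
ft_force: [-0.9, -0.0, -1.5]
grip_width: 0.0069
grip_force: 30.0
```

Run:
```python
from h import *; from rig import robot
w=robot.camera("wrist");s=robot.camera("scene")
a=w["img"][60:300,150:480];b=cv2.resize(s["img"][170:260,190:310],None,fx=3,fy=2.667)
cv2.imwrite("pics/g2.png",np.hstack([a,b])[:,:,::-1])
```

```text
(no output)
```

View pics/g2.png

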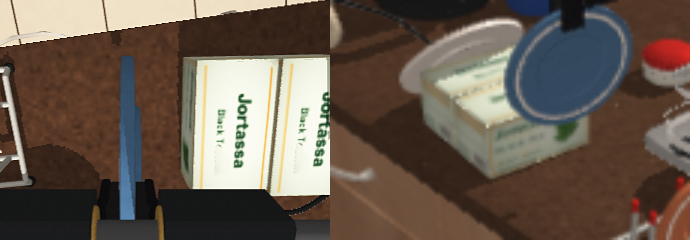

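The blue plate is clear of the boxes, vertical and square in the fingers (wrist crop x≈128), with its foot towards the boxes. Next I'll find its centre relative to the TCP.

Add to h.py:
```python
def plate_c(c,obs,mask,off):
    """circle fit of the mask's outer contour cast onto the held plate's face; returns tool-frame centre, radius"""
    Rt=R.from_quat(obs["tool_rot"]);n=Rt.apply([0,1,0]);p0=obs["position"]+off*n
    cs=max(cv2.findContours(mask,0,1)[0],key=cv2.contourArea)[:,0]
    P=[]
    for u in cs:
        o,d=ray(c,u);P.append(Rt.inv().apply(o+d*((p0-o)@n)/(d@n)-obs["position"]))
    P=np.array(P)[:,[0,2]]
    keep=P[:,1]>0.02   # below the fingers
    from scipy.optimize import least_squares
    f=least_squares(lambda q:np.hypot(*(P[keep]-q[:2]).T)-q[2],[0,.05,.07],loss="soft_l1",f_scale=.001)
    return f.x
```

Run:
```python
from h import *; from rig import robot
o=robot.get_obs();s=robot.camera("scene")
k,_=blobs(s["img"],(98,70,40),(122,255,255),(240,160,300,250))
k=cv2.morphologyEx(k,cv2.MORPH_CLOSE,np.ones((5,5)))
for off in(-.0035,.0035): print(plate_c(s,o,k,off))
print(o["position"],o["ft_force"])
```

```text
[-0.00153273  0.05233256  0.06827478]
[-0.00604886  0.0574669   0.06891075]
[0.45341132 0.19634991 0.2123867 ] [-1.11971024  0.29345007 -2.10921384]
```

Request:
move_tool --offsets '[[[0,0,-0.028],-0.106],[[0,0,-0.028],0],[[-0.001,-0.014,0],0],[[0,-0.028,0],0],[[0,-0.028,0],0],[[0,-0.028,0],0],[[0,-0.028,0],0],[[0,-0.028,0],0],[[0,-0.028,0],0],[[0,-0.028,0],0],[[0,-0.018,0],0],[[0,-0.010,0],0],[[0,0,0],0],[[0,0,0],0],[[0,0,0],0]]' --finger_gap 0 --force 30

```text
time: 5.67
position: [0.4469, -0.0405, 0.2686]
tool_rot: [0.017, 1.0, 0.001, -0.001]
ft_force: [-1.0, -0.2, -2.7]
grip_width: 0.0069
grip_force: 30.0
```

Run:
```python
from h import *; from rig import robot
import pickle
w=robot.camera("wrist");s=robot.camera("scene");t=robot.camera("top")
pickle.dump((w,s,t,robot.get_obs()),open("w2.pkl","wb"))
b=cv2.resize(s["img"][180:305,250:370],(360,375))
cv2.imwrite("pics/r1.png",np.hstack([w["img"][0:375,120:560],b])[:,:,::-1])
for c,win in((w,(0,0,560,260)),(s,(285,235,310,260)),(t,(300,175,328,205))):
    _,r=blobs(c["img"],(0,190,90),(5,255,255),win,3); print("red",[(a,p,onz(c,p,.067).round(4)) for a,p in r if a<400])
```

```text
red [(np.int32(54), array([361.85, 152.7 ]), array([0.4241, 0.0467, 0.067 ])), (np.int32(54), array([385.72, 152.37]), array([0.4246, 0.0709, 0.067 ])), (np.int32(59), array([358.64, 205.92]), array([0.4803, 0.0451, 0.067 ])), (np.int32(54), array([381.56, 205.57]), array([0.4807, 0.0693, 0.067 ]))]
red [(np.int32(8), array([306.38, 238.  ]), array([0.4797, 0.0665, 0.067 ])), (np.int32(8), array([291.5, 246.5]), array([0.4228, 0.067 , 0.067 ])), (np.int32(9), array([297.22, 250.56]), array([0.4224, 0.0443, 0.067 ]))]
red []
```

View pics/r1.png

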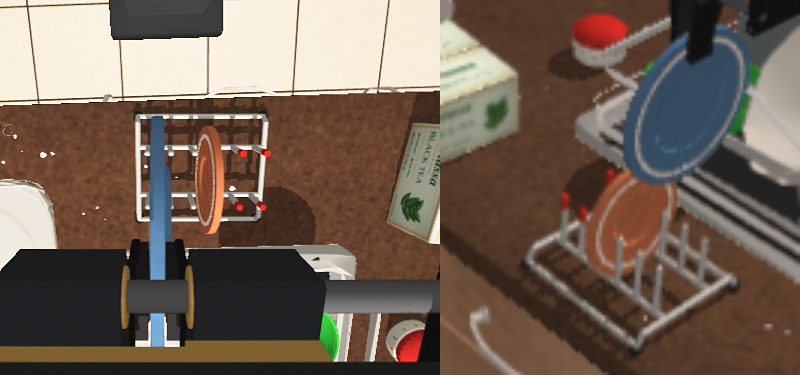

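The plate hangs over the plain end gap, between the tines at wrist crop x≈148 and 172. I'll check the tine columns numerically.

Run:
```python
from h import *
import pickle
np.set_printoptions(precision=4,suppress=True)
w,s,t,o=pickle.load(open("w2.pkl","rb"))
g=w["img"].min(2).astype(int)
k=((g>140)*255).astype(np.uint8);k[:,:250]=0;k[:,330:]=0;k[:140]=0;k[225:]=0
n,l,st,ce=cv2.connectedComponentsWithStats(k)
for i in range(1,n):
    if st[i,4]>4: print(st[i],ce[i].round(1),onz(w,ce[i],.07))
k,_=blobs(s["img"],(98,70,40),(122,255,255),(290,160,370,250))
k=cv2.morphologyEx(k,cv2.MORPH_CLOSE,np.ones((5,5)))
print(plate_c(s,o,k,-.0035),o["position"])
# scene tips plain
for a in ((619,238),(638,250),(657,266),(666,212),(685,224),(705,238)):
    u=((a[0]-440)/3+250-.3,a[1]/3+180-.3); print(onz(s,u,.071))
```

```text
[255 140  15  82 516] [259.1 181.2] [ 0.4497 -0.0587  0.07  ]
[284 145   4   5  15] [285.5 147.5] [ 0.4161 -0.0307  0.07  ]
[292 145  18   5  85] [300.2 147. ] [ 0.416 -0.016  0.07 ]
[313 145   4   5  15] [314.5 146.7] [ 0.4162 -0.0016  0.07  ]
[264 151   6   5  25] [266.8 153.2] [ 0.4212 -0.0497  0.07  ]
[288 151   6   5  24] [290.7 153.1] [ 0.4219 -0.0257  0.07  ]
[312 150   7   6  26] [315.  152.9] [ 0.4224 -0.0012  0.07  ]
[264 165   4   3  11] [265.4 166.1] [ 0.4342 -0.0516  0.07  ]
[291 193  17   4  66] [299.  194.5] [ 0.4651 -0.0179  0.07  ]
[311 193   5   4  16] [313.2 194.6] [ 0.4656 -0.0031  0.07  ]
[265 205   5   4  17] [267.1 206.6] [ 0.4771 -0.0515  0.07  ]
[311 205   5   4  18] [313.  206.7] [ 0.4787 -0.0035  0.07  ]
[291 206   3   3   6] [291.8 207.2] [ 0.4785 -0.0257  0.07  ]
[291 217  28   5 115] [304.3 218.8] [ 0.4918 -0.0127  0.07  ]
[322 217   8   8  23] [326.  221.8] [0.4959 0.0102 0.07  ]
[0.0009 0.0496 0.0701] [ 0.4473 -0.0404  0.2691]
[ 0.4186 -0.0049  0.071 ]
[ 0.4195 -0.0268  0.071 ]
[ 0.4168 -0.0517  0.071 ]
[ 0.4751 -0.0081  0.071 ]
[ 0.4754 -0.0306  0.071 ]
[ 0.4744 -0.0549  0.071 ]
```

Request:
move_tool --offsets '[[[-0.002,0,0.01],0],[[0,0,0.02],0],[[0,0,0.02],0],[[0,0,0.015],0],[[0,0,0],0],[[0,0,0],0]]' --finger_gap 0 --force 30

```text
time: 6.32
position: [0.4491, -0.0409, 0.2039]
tool_rot: [0.016, 1.0, 0.0, -0.001]
ft_force: [0.1, -0.0, -1.5]
grip_width: 0.0068
grip_force: 30.0
```

Request:
move_tool --offsets '[[[0,0,0.01],0],[[0,0,0.01],0],[[0,0,0.01],0],[[0,0,0.01],0],[[0,0,0.008],0],[[0,0,0.006],0],[[0,0,0.003],0],[[0,0,0],0],[[0,0,0],0]]'

```text
time: 7.07
position: [0.4497, -0.0417, 0.1476]
tool_rot: [0.017, 1.0, -0.0, 0.0]
ft_force: [-0.1, 0.3, -1.3]
grip_width: 0.0067
grip_force: 30.0
```

Run:
```python
from h import *; from rig import robot
w=robot.camera("wrist");s=robot.camera("scene")
b=cv2.resize(s["img"][190:305,270:370],(435,500))
cv2.imwrite("pics/r2.png",np.hstack([cv2.resize(w["img"][80:330,220:400],(360,500)),b])[:,:,::-1])
```

```text
(no output)
```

View pics/r2.png

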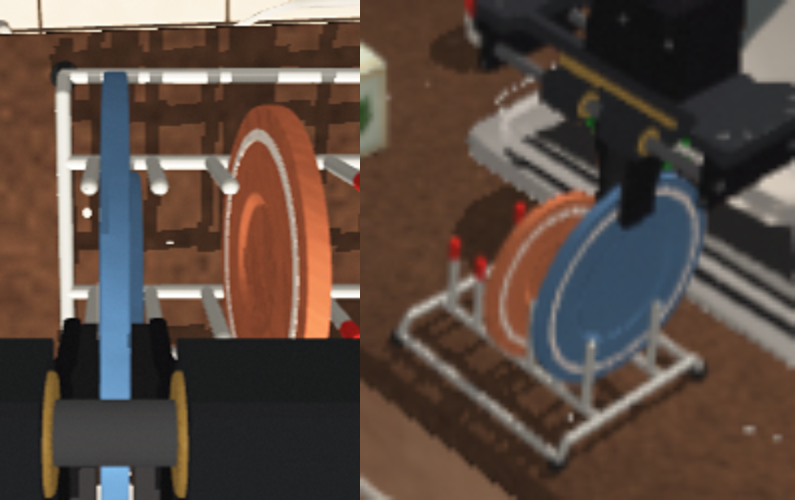

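Blue is between the two plain end tines with clearance on both sides (wrist crop: tines 90 and 158, plate 100–143). I'll lower it slowly.

Request:
move_tool --offsets '[[[0,0.001,0.002],0],[[0,0,0.002],0],[[0,0,0.002],0],[[0,0,0.002],0],[[0,0,0],0]]'

```text
time: 7.58
position: [0.4491, -0.0406, 0.1388]
tool_rot: [0.017, 1.0, 0.0, -0.0]
ft_force: [0.9, 0.4, -2.6]
grip_width: 0.0069
grip_force: 30.0
```

Request:
move_tool --offsets '[[[0,0,0.001],0],[[0,0,0.001],0],[[0,0,0],0]]'

```text
time: 7.83
position: [0.4494, -0.0406, 0.1371]
tool_rot: [0.017, 1.0, 0.0, -0.0]
ft_force: [0.6, -0.1, -2.0]
grip_width: 0.0067
grip_force: 30.0
```

Request:
move_tool --offsets '[[[0,0,0.001],0],[[0,0,0.001],0],[[0,0,0],0]]'

```text
time: 8.08
position: [0.4496, -0.0407, 0.1358]
tool_rot: [0.017, 1.0, -0.0, 0.0]
ft_force: [-1.6, -0.6, 4.1]
grip_width: 0.0074
grip_force: 30.0
```

Request:
move_tool --offsets '[[[0,0,0.0005],0],[[0,0,0],0],[[0,0,0],0],[[0,0,0],0]]'

```text
time: 8.42
position: [0.4496, -0.0407, 0.1357]
tool_rot: [0.017, 1.0, -0.0, 0.0]
ft_force: [-1.5, 0.8, 7.0]
grip_width: 0.0065
grip_force: 30.0
```

Request:
move_tool --offsets '[[[0,0,0],0],[[0,0,0],0],[[0,0,0],0]]' --finger_gap 0.03

```text
time: 8.67
position: [0.4497, -0.0407, 0.1348]
tool_rot: [0.017, 1.0, -0.0, 0.0]
ft_force: [0.2, 0.2, -0.5]
grip_width: 0.0196
grip_force: 0.1
```

Request:
move_tool --offsets '[[[0,0,-0.01],0],[[0,0,-0.02],0],[[0,0,-0.02],0],[[0,0,-0.025],0],[[0,0,-0.025],0],[[0,0,0],0]]'

```text
time: 9.17
position: [0.4524, -0.0416, 0.2387]
tool_rot: [0.017, 1.0, -0.002, 0.005]
ft_force: [-0.2, 0.1, -0.1]
grip_width: 0.03
grip_force: 0.0
```

Run:
```python
from h import *; from rig import robot
import pickle
w=robot.camera("wrist");s=robot.camera("scene");t=robot.camera("top")
pickle.dump((w,s,t,robot.get_obs()),open("w3.pkl","wb"))
cv2.imwrite("pics/r3.png",np.hstack([cv2.resize(w["img"][80:330,220:400],(360,500)),cv2.resize(s["img"][190:305,270:370],(435,500))])[:,:,::-1])
```

```text
(no output)
```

View pics/r3.png

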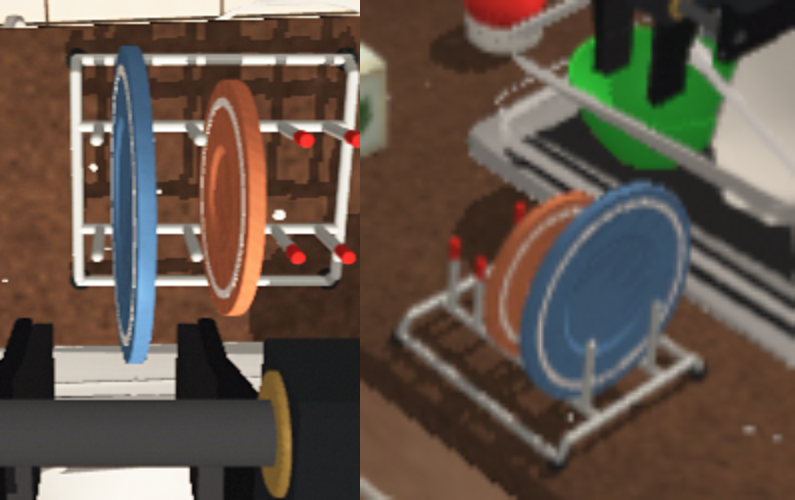

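Blue stands in its gap, leaning slightly against the tines; the saucer is undisturbed. Now the white plate.

Request:
move_tool --offsets '[[[-0.001,0.034,0],0],[[-0.0011,0.0345,0],0],[[-0.0011,0.0345,0],0],[[-0.0011,0.0345,0],0],[[-0.0011,0.0345,0],0],[[-0.0011,0.0345,0],0],[[-0.0011,0.0345,0],0],[[-0.0011,0.0345,0],0],[[-0.0011,0.0345,0],0],[[-0.0011,0.0345,0],0],[[-0.0011,0.0345,0],0],[[-0.0011,0.0345,0],0],[[0,0,0],0.1],[[0,0,0],0],[[0,0,0],0]]' --finger_gap 0.05

```text
time: 10.57
position: [0.4753, 0.3717, 0.2326]
tool_rot: [0.065, 0.998, -0.001, -0.002]
ft_force: [0.0, 0.6, 0.4]
grip_width: 0.0497
grip_force: 0.0
```

Run:
```python
from h import *; from rig import robot
import pickle
np.set_printoptions(precision=4,suppress=True)
w=robot.camera("wrist");s=robot.camera("scene");pickle.dump((w,s),open("w4.pkl","wb"))
cv2.imwrite("pics/w4.png",cv2.resize(w["img"][60:320,130:480],(700,520))[:,:,::-1])
w,s,t,o=pickle.load(open("w3.pkl","rb"))
k,_=blobs(w["img"],(98,70,40),(122,255,255),(250,80,320,280)); cs=max(cv2.findContours(k,0,1)[0],key=cv2.contourArea)[:,0]
print(cv2.boundingRect(cs))
_,r=blobs(w["img"],(0,190,90),(5,255,255),(300,60,420,260),3); print("red",[(a,p,onz(w,p,.067).round(4)) for a,p in r if a<400])
```

```text
(278, 103, 21, 159)
red [(np.int32(69), array([371.58, 149.13]), array([0.4241, 0.0466, 0.067 ])), (np.int32(67), array([397.72, 149.1 ]), array([0.4248, 0.0708, 0.067 ])), (np.int32(70), array([367.49, 207.07]), array([0.4802, 0.0449, 0.067 ])), (np.int32(68), array([392.59, 206.74]), array([0.4807, 0.0693, 0.067 ]))]
```

View pics/w4.png

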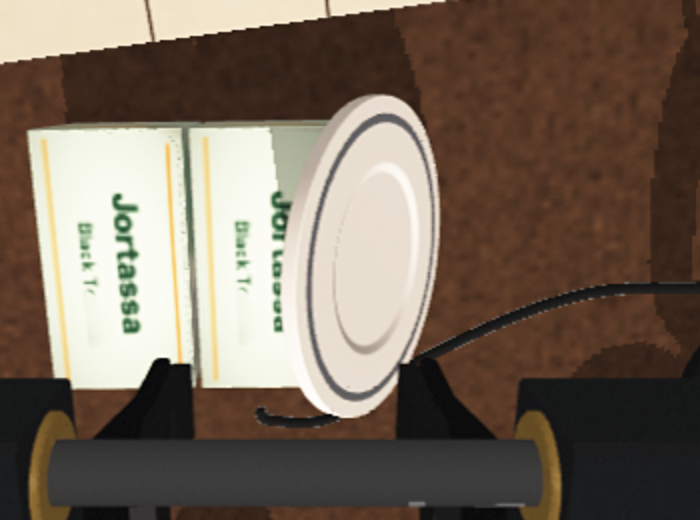

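The white plate is fully visible (crop left rim at (283,290), ends at (380,95) and (345,415)). Box b's corners are clear too: (28,130), (186,127), (55,388), (200,387).

Run:
```python
from h import *
import pickle
np.set_printoptions(precision=4,suppress=True)
w,s=pickle.load(open("w4.pkl","rb"))
f=lambda x,y:(x/2+129.75,y/2+59.75)
for n,p,z in (("bFL",(28,130),.073),("seamF",(186,127),.073),("bBL",(55,388),.073),("seamB",(200,387),.073),("top",(283,270),.127),("lat1",(380,95),.066),("lat2",(345,416),.066),("bottom",(438,215),.003)): print(n,onz(w,f(*p),z))
```

```text
bFL [0.4045 0.262  0.073 ]
seamF [0.4122 0.3313 0.073 ]
bBL [0.5263 0.2471 0.073 ]
seamB [0.5348 0.3171 0.073 ]
top [0.4685 0.3677 0.127 ]
lat1 [0.4099 0.4178 0.066 ]
lat2 [0.5625 0.3853 0.066 ]
bottom [0.4793 0.4503 0.003 ]
```

Request:
move_tool --offsets '[[[-0.0055,0.0047,0.022],0],[[0,0,0.022],0],[[0,0,0.022],0],[[0,0,0.022],0],[[0,0,0.022],0],[[0,0,0],0],[[0,0,0],0]]' --finger_gap 0.05

```text
time: 11.25
position: [0.482, 0.3746, 0.1238]
tool_rot: [0.067, 0.998, -0.001, -0.001]
ft_force: [-0.3, 0.8, 0.2]
grip_width: 0.05
grip_force: 0.0
```

Request:
move_tool --offsets '[[[0,0.001,0.008],0],[[0,0,0.008],0],[[0,0,0],0],[[0,0,0],0]]' --finger_gap 0.05

```text
time: 11.58
position: [0.4827, 0.3771, 0.109]
tool_rot: [0.067, 0.998, 0.0, 0.0]
ft_force: [0.4, -0.5, 0.0]
grip_width: 0.0502
grip_force: 0.0
```

Request:
move_tool --offsets '[[[0,0,0],0],[[0,0,0],0],[[0,0,0],0],[[0,0,0],0],[[0,0,0],0],[[0,0,0],0]]' --finger_gap 0 --force 8

```text
time: 12.08
position: [0.4827, 0.3769, 0.1089]
tool_rot: [0.067, 0.998, -0.0, -0.0]
ft_force: [-0.2, -1.3, 1.3]
grip_width: 0.0188
grip_force: 7.3
```

Request:
move_tool --offsets '[[[0,0.009,-0.005],0],[[0,0.009,-0.005],0],[[0,0.009,-0.005],0],[[0,0.009,-0.003],0],[[0,0.009,-0.003],0],[[0,0.009,-0.002],0],[[0,0.009,-0.001],0],[[0,0.009,-0.001],0],[[0,0,0],0],[[0,0,0],0]]' --finger_gap 0 --force 8

```text
time: 12.92
position: [0.492, 0.4487, 0.1332]
tool_rot: [0.066, 0.998, -0.0, -0.0]
ft_force: [-0.5, -0.7, -2.2]
grip_width: 0.0067
grip_force: 8.0
```

Request:
move_tool --offsets '[[[0,0,0],0],[[0,0,0],0],[[0,0,0],0]]' --finger_gap 0 --force 30

```text
time: 13.17
position: [0.4922, 0.4478, 0.1335]
tool_rot: [0.067, 0.998, -0.0, -0.0]
ft_force: [-0.2, 0.6, -2.7]
grip_width: 0.0072
grip_force: 30.0
```

Request:
move_tool --offsets '[[[0,0,-0.01],0],[[0,0,-0.02],0],[[0,0,-0.03],0],[[0,0,-0.03],0],[[0,0,-0.03],0],[[0,0,-0.03],0],[[0,0,-0.015],0],[[0,0,0],0],[[0,0,0],0],[[0,0,0],0]]' --finger_gap 0 --force 30

```text
time: 14.0
position: [0.4914, 0.4476, 0.2974]
tool_rot: [0.067, 0.998, -0.001, -0.001]
ft_force: [-1.4, -1.1, -2.9]
grip_width: 0.0066
grip_force: 30.0
```

Request:
move_tool --offsets '[[[0,0,0],-0.105],[[0.0023,-0.02,0],0],[[0.0025,-0.033,0],0],[[0.0025,-0.033,0],0],[[0.0025,-0.033,0],0],[[0.0025,-0.033,0],0],[[0.0025,-0.033,0],0],[[0.0025,-0.033,0],0],[[0.0025,-0.033,0],0],[[0.0025,-0.033,0],0],[[0.0025,-0.033,0],0],[[0.0025,-0.033,0],0],[[0.001,-0.025,0],0],[[0,-0.0145,0],0],[[0,0,0],0],[[0,0,0],0],[[0,0,0],0]]' --finger_gap 0 --force 30

```text
time: 15.42
position: [0.4521, 0.0604, 0.2977]
tool_rot: [0.015, 1.0, 0.0, -0.001]
ft_force: [0.5, -0.2, -2.2]
grip_width: 0.0071
grip_force: 30.0
```

Run:
```python
from h import *; from rig import robot
import pickle
np.set_printoptions(precision=4,suppress=True)
w=robot.camera("wrist");s=robot.camera("scene");o=robot.get_obs()
print(o["position"],o["tool_rot"]);pickle.dump((w,s,o),open("w5.pkl","wb"))
cv2.imwrite("pics/w5.png",np.hstack([cv2.resize(w["img"][80:330,180:400],(396,450)),cv2.resize(s["img"][150:280,260:370],(380,450))])[:,:,::-1])
_,r=blobs(w["img"],(0,190,90),(5,255,255),(200,60,420,260),3); print("red",[(a,p,onz(w,p,.067).round(4)) for a,p in r if a<400])
```

```text
[0.4524 0.0608 0.2982] [ 0.0138  0.9999  0.0003 -0.0007]
red [(np.int32(38), array([263.13, 147.63]), array([0.4243, 0.0463, 0.067 ])), (np.int32(18), array([286.72, 147.72]), array([0.4251, 0.072 , 0.067 ])), (np.int32(11), array([261.55, 197.73]), array([0.4807, 0.0423, 0.067 ])), (np.int32(17), array([286.71, 197.59]), array([0.4814, 0.0708, 0.067 ]))]
```

View pics/w5.png

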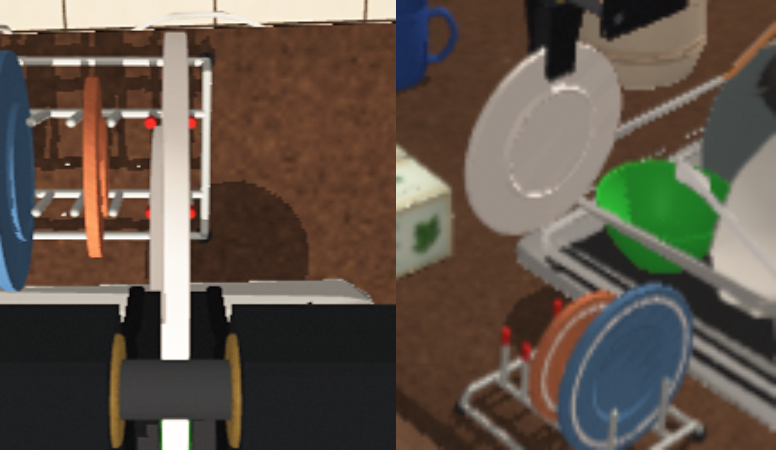

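White hangs over the red gap, with the foot side (crop x≈155) towards the saucer and the red tips on either side. I miscounted: I've now viewed 12 pictures, over the limit of 10, so I'll use only numbers from here. Next is the white plate's centre.

Run:
```python
from h import *
import pickle
np.set_printoptions(precision=4,suppress=True)
w,s,o=pickle.load(open("w5.pkl","rb"))
k,_=blobs(s["img"],(0,0,105),(179,45,255),(276,150,322,222))
n,l,st,ce=cv2.connectedComponentsWithStats(k);i=1+np.argmax(st[1:,4]);k=((l==i)*255).astype(np.uint8);print(st[i])
k=cv2.morphologyEx(k,cv2.MORPH_OPEN,np.ones((5,5)))
print(plate_c(s,o,k,-.0035))
# slab edges in wrist image per row
hsv=cv2.cvtColor(w["img"],cv2.COLOR_RGB2HSV)
for v in (105,140,180,220):
    u=np.where((hsv[v,255:300,1]<40)&(hsv[v,255:300,2]>90))[0]+255
    print(v,u.min() if len(u) else 0,u.max() if len(u) else 0)
```

```text
[ 280  162   42   60 1862]
[0.0083 0.0696 0.0731]
105 272 282
140 271 296
180 264 296
220 264 284
```

Run:
```python
from h import *
import pickle
from scipy.optimize import least_squares
np.set_printoptions(precision=4,suppress=True)
w,s,o=pickle.load(open("w5.pkl","rb"))
k,_=blobs(s["img"],(0,0,105),(179,45,255),(270,150,335,222))
Rt=R.from_quat(o["tool_rot"]);n=Rt.apply([0,1,0]);p0=o["position"]-.0035*n
P=[];U=[]
for v in range(172,222,2):
    u=np.where(k[v])[0]
    if len(u)==0: continue
    run=np.split(u,np.where(np.diff(u)>1)[0]+1); run=max(run,key=len)
    print(v,run[0],run[-1],end="; ")
    for x,ok in((run[0]-.5,v<216),(run[-1]+.5,180<v<198)):
        if ok:
            a,d=ray(s,(x,v));P.append(Rt.inv().apply(a+d*((p0-a)@n)/(d@n)-o["position"])[[0,2]]);U.append((x,v))
P=np.array(P)
f=least_squares(lambda q:np.hypot(*(P-q[:2]).T)-.075,[0,.058],loss="soft_l1",f_scale=.001);print("\n",f.x,f.fun.round(4))
```

```text
172 308 323; 174 290 323; 176 289 324; 178 287 324; 180 286 324; 182 285 324; 184 284 323; 186 283 323; 188 282 322; 190 282 323; 192 281 321; 194 281 320; 196 280 319; 198 280 318; 200 280 317; 202 280 316; 204 280 317; 206 281 313; 208 281 317; 210 282 309; 212 284 323; 214 286 326; 216 289 318; 218 297 314; 220 295 309; 
 [0.0066 0.0555] [-0.0273  0.0012 -0.0003  0.0017  0.001   0.0006  0.0046  0.0007  0.002
  0.0011  0.0038  0.0019  0.002  -0.0004  0.0089  0.0011  0.0037 -0.0004
  0.0031  0.0018  0.003   0.001   0.0007  0.0007  0.0013 -0.0006  0.001
  0.0005 -0.0011 -0.001 ]
```

Run:
```python
from h import *
import pickle
np.set_printoptions(precision=4,suppress=True)
def go(w,o,v,u,r,dz):
    a,d=ray(w,(u,v)); d2=d[[0,2]]/np.linalg.norm(d[[0,2]]); nrm=np.array([d2[1],-d2[0]])
    zc=o["position"][2]-dz
    # |(c-a)·nrm|=r, on far-x side
    return [ (s*r-(zc-a[2])*nrm[1])/nrm[0]+a[0] for s in(1,-1)]
w,s,o=pickle.load(open("w5.pkl","rb"))
hsv=cv2.cvtColor(w["img"],cv2.COLOR_RGB2HSV)
v=[np.where((hsv[85:130,u,1]<40)&(hsv[85:130,u,2]>90))[0][0]+85 for u in (275,277,279)]; print(v,hsv[94:104,277,2],hsv[94:104,277,1])
print("white xc",go(w,o,98-.5,277,.075,.0575),"tcp",o["position"],w["xyz"])
w,s,t,o=pickle.load(open("w2.pkl","rb"))
hsv=cv2.cvtColor(w["img"],cv2.COLOR_RGB2HSV)
m=np.where((abs(hsv[100:180,278,0].astype(int)-110)<10)&(hsv[100:180,278,1]>80))[0][0]+100
print("blue check",m,go(w,o,m-.5,278,.07,.052),o["position"])
```

```text
[np.int64(85), np.int64(85), np.int64(85)] [124  96  57 107 177 174 177 177 181 180] [ 90  85 152 112  35  35  36  35  38  35]
white xc [np.float64(0.29956547323212207), np.float64(0.44957875154869803)] tcp [0.4524 0.0608 0.2982] [0.3775 0.0621 0.461 ]
blue check 116 [np.float64(0.30955026921506257), np.float64(0.44963346017838923)] [ 0.4473 -0.0404  0.2691]
```

Request:
move_tool --offsets '[[[-0.002,-0.001,0.01],0],[[0,0,0.02],0],[[0,0,0.02],0],[[0,0,0.02],0],[[0,0,0.01],0],[[0,0,0],0],[[0,0,0],0]]' --finger_gap 0 --force 30

```text
time: 16.1
position: [0.4546, 0.0597, 0.2184]
tool_rot: [0.014, 1.0, 0.0, -0.001]
ft_force: [0.1, -0.1, -3.1]
grip_width: 0.0066
grip_force: 30.0
```

Request:
move_tool --offsets '[[[0,0,0.01],0],[[0,0,0.01],0],[[0,0,0.01],0],[[0,0,0.008],0],[[0,0,0.006],0],[[0,0,0.004],0],[[0,0,0],0],[[0,0,0],0]]'

```text
time: 16.77
position: [0.4551, 0.0589, 0.1709]
tool_rot: [0.014, 1.0, -0.0, 0.0]
ft_force: [0.5, -0.6, -2.7]
grip_width: 0.0068
grip_force: 30.0
```

Run:
```python
from h import *; from rig import robot
w=robot.camera("wrist");np.set_printoptions(precision=4,suppress=True)
h=cv2.cvtColor(w["img"],cv2.COLOR_RGB2HSV)
_,r=blobs(w["img"],(0,190,90),(5,255,255),(200,60,420,260),3); print("red",[(a,p,onz(w,p,.067).round(4)) for a,p in r if a<400])
for v in (140,150,160):
    u=np.where((h[v,250:320,1]<60)&(h[v,250:320,2]>80))[0]+250; print(v,u)
```

```text
red [(np.int32(79), array([258.8 , 163.73]), array([0.4244, 0.046 , 0.067 ])), (np.int32(85), array([291.21, 163.87]), array([0.4252, 0.0703, 0.067 ])), (np.int32(69), array([258.8 , 233.96]), array([0.4804, 0.0437, 0.067 ])), (np.int32(101), array([290.31, 234.18]), array([0.4812, 0.0686, 0.067 ]))]
140 [270 271 272 273 274 275 276 277 278 279 280 281 282 283 284 300 301 302
 303 304 305 306]
150 [266 267 268 269 270 271 272 273 274 275 276 277 278 279 280 281 282 283
 284 300 301 302 303 304 305 306]
160 [265 266 267 268 269 270 271 272 273 274 275 276 277 278 279 280 281 282
 283 284 300 301 302 303 304 305 306]
```

White is centred between the red tines (tines at 259 and 291, plate 265–284). I'll lower it gently.

Request:
move_tool --offsets '[[[0,0.0005,0.004],0],[[0,0,0.004],0],[[0,0,0.004],0],[[0,0,0.003],0],[[0,0,0.003],0],[[0,0,0],0]]'

```text
time: 17.32
position: [0.4544, 0.0594, 0.1521]
tool_rot: [0.014, 1.0, 0.0, -0.001]
ft_force: [0.3, -0.4, -2.7]
grip_width: 0.0065
grip_force: 30.0
```

Request:
move_tool --offsets '[[[0,0,0.001],0],[[0,0,0.001],0],[[0,0,0.001],0],[[0,0,0],0]]'

```text
time: 17.65
position: [0.4548, 0.0594, 0.1497]
tool_rot: [0.014, 1.0, 0.0, -0.0]
ft_force: [0.9, -0.4, -2.2]
grip_width: 0.0065
grip_force: 30.0
```

Request:
move_tool --offsets '[[[0,0,0.001],0],[[0,0,0.001],0],[[0,0,0],0]]'

```text
time: 17.9
position: [0.4547, 0.0594, 0.1476]
tool_rot: [0.014, 1.0, 0.0, -0.0]
ft_force: [0.1, 0.5, -2.7]
grip_width: 0.0066
grip_force: 30.0
```

Request:
move_tool --offsets '[[[0,0,0.001],0],[[0,0,0.001],0],[[0,0,0],0]]'

```text
time: 18.15
position: [0.4551, 0.0594, 0.146]
tool_rot: [0.014, 1.0, -0.0, 0.0]
ft_force: [-1.0, -0.4, 1.3]
grip_width: 0.0068
grip_force: 30.0
```

Request:
move_tool --offsets '[[[0,0,0.0005],0],[[0,0,0.0005],0],[[0,0,0],0]]'

```text
time: 18.4
position: [0.4554, 0.0593, 0.1458]
tool_rot: [0.014, 1.0, -0.0, 0.001]
ft_force: [-1.8, 0.8, 7.9]
grip_width: 0.0066
grip_force: 30.0
```

Request:
move_tool --offsets '[[[0,0,0],0],[[0,0,0],0],[[0,0,0],0]]'

```text
time: 18.65
position: [0.4554, 0.0593, 0.1458]
tool_rot: [0.014, 1.0, -0.0, 0.001]
ft_force: [-1.7, -0.0, 7.8]
grip_width: 0.0067
grip_force: 30.0
```

Request:
move_tool --offsets '[[[0,0,0],0],[[0,0,0],0],[[0,0,0],0]]' --finger_gap 0.03

```text
time: 18.9
position: [0.4549, 0.0594, 0.1447]
tool_rot: [0.014, 1.0, -0.0, 0.0]
ft_force: [-0.2, 0.0, 0.0]
grip_width: 0.0198
grip_force: 0.0
```

Request:
move_tool --offsets '[[[0,0,-0.01],0],[[0,0,-0.02],0],[[0,0,-0.03],0],[[0,0,-0.03],0],[[0,0,-0.03],0],[[0,0,0],0],[[0,0,0],0],[[0,0,0],0],[[0,0,0],0]]'

```text
time: 19.65
position: [0.4536, 0.0595, 0.2633]
tool_rot: [0.014, 1.0, 0.0, -0.002]
ft_force: [1.4, 0.2, -1.2]
grip_width: 0.0301
grip_force: 0.0
```

Run:
```python
from h import *; from rig import robot
np.set_printoptions(precision=4,suppress=True)
w=robot.camera("wrist")
h=cv2.cvtColor(w["img"],cv2.COLOR_RGB2HSV);print(w["xyz"])
for n,lo,hi,win in(("blue",(98,70,40),(122,255,255),(100,50,270,280)),("white",(0,0,90),(40,45,255),(255,60,310,280))):
    k,_=blobs(w["img"],lo,hi,win);k=cv2.morphologyEx(k,cv2.MORPH_OPEN,np.ones((5,5)))
    c=max(cv2.findContours(k,0,1)[0],key=cv2.contourArea);print(n,cv2.boundingRect(c))
    for v in(110,140,170,200,230):
        u=np.where(k[v])[0]; print(v,(u.min(),u.max(),onz(w,(u.mean(),v),.154 if n=="blue" else .17)) if len(u) else None)
_,r=blobs(w["img"],(0,190,90),(5,255,255),(200,60,420,260),3); print("red",[(p,onz(w,p,.067).round(4)) for a,p in r if a<400])
```

```text
[0.3792 0.0613 0.4267]
blue (158, 107, 36, 143)
110 (np.int64(166), np.int64(181), array([ 0.382 , -0.0147,  0.154 ]))
140 (np.int64(159), np.int64(189), array([ 0.4038, -0.0165,  0.154 ]))
170 (np.int64(158), np.int64(192), array([ 0.4265, -0.0182,  0.154 ]))
200 (np.int64(159), np.int64(192), array([ 0.4503, -0.0202,  0.154 ]))
230 (np.int64(163), np.int64(190), array([ 0.4753, -0.022 ,  0.154 ]))
white (255, 102, 54, 174)
110 (np.int64(265), np.int64(276), array([0.3837, 0.0569, 0.17  ]))
140 (np.int64(262), np.int64(299), array([0.4043, 0.0603, 0.17  ]))
170 (np.int64(260), np.int64(298), array([0.4258, 0.0586, 0.17  ]))
200 (np.int64(259), np.int64(298), array([0.4482, 0.0579, 0.17  ]))
230 (np.int64(260), np.int64(277), array([0.4716, 0.0525, 0.17  ]))
red [(array([287.13, 150.5 ]), array([0.4251, 0.0704, 0.067 ])), (array([286.69, 204.43]), array([0.481 , 0.0688, 0.067 ]))]
```

Run:
```python
from rig import robot
print(robot.hand_in())
```

```text
the job is handed in; nothing more can be done
None
```

Both plates are standing in their end gaps, blue in the plain one and white in the red-tipped one. Each was lowered until it rested on the rails before release, and the job was handed in at about 20 s; the hand-in returned no verdict, and I viewed 12 pictures instead of the 10 allowed.

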